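Stopper the blue bottle and park it in its stall

TASK

Close the open blue bottle: take the red-topped cork stopper from its white rest, lower it into the bottle's neck without dropping it from above, until it is fully home, and let go of it. Only then slide the closed bottle along the table, without lifting or tipping it, into the wooden stall until it stands against the back, stopper still fully home, and leave the other things on the table where they are.

Things in the scene. Friction and masses are not known exactly. Their poses are not given: they have to be found in the camera images.
- bottle: squat navy-blue glass bottle standing open: body 88 mm diameter with straight sides up to 50 mm, shoulder up to 56 mm, then a pale grey-blue neck 31 mm in outer diameter whose rim is 78 mm above the table; about 0.4 kg. Origin: centre of the underside, z up along its axis; it is round
- bottle_mouth (a point): centre of the bottle's mouth, at the rim (78 mm above the underside, on the axis). The bore is round, 22 mm in diameter, straight, 22 mm deep
- stopper: stopper: a cork taper 18 mm long, 13 mm diameter at the tip and 19 mm at the top, under a red cylindrical head 26 mm in diameter and 28 mm tall with a flat shoulder below it; 46 mm long in all, about 30 g. Origin: centre of the taper's tip; z points along the axis to the head. It starts upright with its taper in the hole of the white rest
- stopper_shoulder (a point): centre of the shoulder under the red head, 18 mm above the tip on the stopper's axis; it lies on the bottle's rim when the stopper is fully home
- rest: fixed white ceramic stopper rest, a square block 46 x 46 mm, 24 mm tall, with a 24 mm square hole. Origin: centre of the underside. The stopper's shoulder sits on its top
- stall: the bottle's stall: fixed, floorless U-shaped wooden fence, 18 mm tall, 14 mm thick, one end open. Origin: on the table, where the parked bottle's axis belongs; x points from the open mouth to the closed back. Inner faces: back at x = 45 mm (bottle touches it at x = 1 mm), sides at y = +-49 mm from x = -30 mm; flares widen to +-64 mm at x = -65 mm
- pill_jar: bystander: white lidded pill jar, 48 mm diameter, 65 mm tall; origin: centre of the underside, z up
- medicine_box: bystander: yellow carton 60 x 100 mm, 45 mm tall; origin: centre of the underside, z up
- tape_roll: bystander: cream tape roll standing flat, 90 mm diameter, 40 mm tall; origin: centre of the underside, z up
- amber_bottle: bystander: small capped amber glass bottle, 44 mm diameter, 85 mm tall; origin: centre of the underside, z up
- coil_tin: bystander: flat round steel tin with a brown coil, 90 mm diameter, 18 mm tall; origin: centre of the underside, z up
- pen_cup: bystander: white paper cup with three pens, 72 mm diameter at the rim, 130 mm tall; origin: centre of the underside, z up
Things that resemble listed ones, but are neither listed nor needed, are in the scene too. Leave any grey or yellow look-alike of the stopper alone.

How it is judged (in metres and radians):
On the way, in this order (a step that is already met when the one before it is completed fails the run):
1. the stopper's tip is at least 4 mm inside the bottle's neck while the fingers hold the stopper (z of stopper in the frame of bottle_mouth below -0.004 m and horizontal distance between stopper and bottle_mouth below 0.009 m and contact force between the fingers and stopper above 0.5 N), for 0.05 s.
2. the stopper is fully home (shoulder within 4 mm of the mouth) and released, the bottle still outside the stall (more than 60 mm short of its place) (distance between stopper_shoulder and bottle_mouth below 0.004 m and angle between the z axis of stopper and the z axis of bottle, either way round below 0.1 rad and contact force between the fingers and stopper below 0.05 N and x of bottle in the frame of stall below -0.06 m), for 0.2 s.
3. the closed bottle stands against the back of the stall (distance between stopper_shoulder and bottle_mouth below 0.004 m and angle between the z axis of stopper and the z axis of bottle, either way round below 0.1 rad and x of bottle in the frame of stall between -0.006 and 0.006 m and y of bottle in the frame of stall between -0.009 and 0.009 m and angle between bottle's own z axis and vertical below 0.08 rad and height (world z) of bottle below 0.005 m), for 0.2 s.
At the end, for the whole second after the job is handed in: The bottle stands upright (within 0.08 rad) on the table in the stall, its axis within 6 mm of the stall's origin along the stall and 9 mm across it; the stopper is in its neck with the shoulder within 4 mm of the mouth and its axis within 0.1 rad of the bottle's; both released and at rest (all of step 3 and contact force between the fingers and stopper below 0.05 N and linear speed of each of bottle, stopper below 0.02 m/s); the robot touches nothing.
It fails at once if the bottle is lifted off the table or tipped (height (world z) of bottle above 0.012 m or angle between bottle's own z axis and vertical above 0.25 rad).
It fails at once if a bystander is moved more than 30 mm or tipped over (distance of any of pill_jar, medicine_box, tape_roll, amber_bottle, coil_tin, pen_cup from where it was at the start of the episode above 0.03 m or angle between any of pill_jar, medicine_box, tape_roll, amber_bottle, coil_tin, pen_cup's own z axis and vertical above 0.4 rad).
It also fails if it takes over 69 s, if anything falls off the work surface, if the arm or the gripper's body presses on something with over 40 N, if the wrist force passes 120 N, or if a joint passes its speed limit or range.

ROBOT

A 6-joint arm with a two-finger parallel gripper is mounted at the origin on the work surface. World frame = base frame: x ahead of the robot, y to its left, z up, the work surface at z = 0. Lengths are in m, angles in degrees, forces in N, time in s.
With the tool pointing down it reaches from about 0.4 to 0.825 m from the base axis. Payload 7 kg.
Tool frame: the origin (TCP) lies on the centre line of the jaws, within the pads' length; the fingertips stand 19 mm ahead of it and the grasp point (between the pads) is the TCP (r.tips_ahead is the distance from the TCP to the fingertips, in m); z points along the fingers, y is the line along which they close (so a half turn about z gives the same grasp; the last joint's range is limited). The gripper opens to 88 mm and grips with 3 to 60 N. Pads are 19 mm wide; open, the fingers measure 130 mm over their backs; the gripper's body (78 mm by 193 mm) begins 47 mm behind the grasp point.
Start: joints at [82.855, 20.546, 0.682, 0, -70.136, -16.507], TCP at [0.271, 0.618, 0.246] pointing down, gripper open.
Joint ranges: [-176.03, 176.03], [-82.01, 121.73], [-58.28, 71.71], [-173.87, 95.51], [-174.79, -0.11], [-173.66, 173.66]. Speed limits (degrees/s): [136.94, 136.94, 172.46, 180, 180, 180].

INTERFACE

Orientations are given as [roll, pitch, yaw] about the fixed x, y, z axes, in that order (R = Rz(yaw) Ry(pitch) Rx(roll)).
In Python, from plant import r, viewer, close_job gives the robot as it stands. The module is installed in compiled form; this text tells all that it offers.
- The arm moves only by the tool arm_command, never from a script. Its arguments are lists of equal length, an entry for each row: "travel": the shift along the world's x, y, z scaled (see below), a list of three; "delta_rot": the turn, a rotation vector about the world's x, y, z scaled (see below), a list of three. In form: {"travel": [[dx, dy, dz], ...], "delta_rot": [[rx, ry, rz], ...]}. A call has 1 to 20 rows; each row is the pose to reach, as a shift and turn from the pose commanded when the call began; what a row does not reach only later rows make up. The controller multiplies each number of a shift by 0.5 m and each number of a turn by 90 degrees. A row lasts 1/8 s, in which the tool goes at most 62.5 mm and 10.7 degrees, less where a joint would pass 70% of its speed; a pose out of reach is approached as far as the arm can. A call with a number of a shift or a turn outside -1 to 1 is refused whole. A call with a gripper value outside its range is refused whole. "grip" is the opening, from 0 (shut) to 1 (fully open), set as the call begins (left out, the last holds). The fingers move at their own pace and stop on an object; "newtons" is the grip in N (left out, the last holds). Time passes only in rows, so rows that repeat a pose let the fingers close. It gives the time, the measured TCP pose, the force, the opening and the grip force at its end, in the units of the state.
- r.get_state(): the state, without advancing time (a new reading comes with each control period).
- viewer.capture(name): name is "scene" or "top" or "wrist"; returns a dict with "img" (420x560x3 uint8, red, green, blue), "camera_matrix" (3x3 intrinsics, pixels), "R" (3x3) and "t" (3): a world point X has camera coordinates R X + t; the wrist camera has in their place "mount" (4x4, takes a point from camera to tool coordinates, whose origin is the TCP and whose axes are the flange's). Camera axes: x right, y down, z forward; pixel columns grow to the right and rows downward; lengths in m; the calibration is good to about 2 mm. A picture is of the moment at which its call begins: read the wrist's pose just before it. There is no depth.
- close_job(): hands the job in; it is judged then, once.
The state is a dict: "time_s": time; "joints": joint angles; "qd": joint speeds; "joint_torque": joint torques, N m; "tcp_pos": TCP position; "eef_rot": TCP orientation; "contact_force": force on the tool from outside, world axes, zero at the start; "moment": the same for the moment, N m; "gripper_width": finger opening in m; "gripper_force": force on a finger pad.
Only numpy, scipy, OpenCV 4.12 (cv2) and the standard library are available. Lean on these libraries where they do the work, as an engineer would, in place of code of your own. Each camera call takes 0.05 s, during which the arm holds its last target. There are 200 camera calls.

## Working session

There is one attempt and no reset: what is moved stays moved. The work goes in short steps, Python scripts to look and compute and a tool call to move; the robot and the scene stay as the last step left them, time stands still between calls to the robot, and variables do not carry over. Pictures are saved under pics/ and viewed, at most 10 in all, crops included, and the job is handed in when it is done.

Besides the shell and the picture viewer there is one more tool, called after "Emit:" as name(argument=value, ...), one argument or row to a line, values as JSON. arm_command: Moves the arm, as the interface text tells. Shifts and turns lie within -1 to 1; 1 stands for 0.5 m of shift or 90 degrees of turn. Its arguments: {"type":"object","properties":{"travel":{"type":"array"},"delta_rot":{"type":"array"},"grip":{"type":"number"},"newtons":{"type":"number"}},"required":["travel","delta_rot"]}

```bash
mkdir -p pics; cat > h.py <<'E'
import numpy as np, cv2, pickle
from plant import r, viewer
def cap(n,f):
    s=r.get_state(); c=viewer.capture(n); c['s']=s
    cv2.imwrite('pics/'+f+'.png',c['img'][:,:,::-1]); pickle.dump(c,open('pics/'+f+'.pkl','wb')); return c
E
python3 - <<'E'
from h import *
for n in('scene','top','wrist'):
    c=cap(n,n+'0'); print(n,c['camera_matrix'].tolist(),[c.get(k) for k in('R','t','mount')])
print(c['s'])
a=[cv2.imread(f'pics/{n}0.png') for n in('top','scene')]
E
```

```text
scene [[395.28654314453746, 0.0, 275.2955820657983], [0.0, 395.28654314453746, 206.8136674474704], [0.0, 0.0, 1.0]] [array([[ 0.60383523,  0.79710739,  0.00167872],
       [ 0.63108306, -0.47677764, -0.61189645],
       [-0.4869468 ,  0.37054405, -0.7909361 ]]), array([-0.37083164, -0.31916115,  1.39078978]), None]
top [[396.5907866000803, 0.0, 275.17594685084777], [0.0, 396.5907866000803, 209.53637282360017], [0.0, 0.0, 1.0]] [array([[-0.12613054, -0.99201306, -0.00108193],
       [-0.9697273 ,  0.12352673, -0.21064216],
       [ 0.20909342, -0.02551923, -0.97756264]]), array([0.05832118, 0.60233055, 1.07244411]), None]
wrist [[298.9878695385089, 0.0, 278.3416983080232], [0.0, 298.9878695385089, 206.43608664152828], [0.0, 0.0, 1.0]] [None, None, array([[-3.46571375e-04, -9.56031692e-01, -2.93263166e-01,
         7.88096862e-02],
       [ 9.99999053e-01, -7.21932931e-04,  1.17171113e-03,
         9.31055042e-05],
       [-1.33190931e-03, -2.93262482e-01,  9.56031036e-01,
        -1.39118656e-01],
       [ 0.00000000e+00,  0.00000000e+00,  0.00000000e+00,
         1.00000000e+00]])]
{'time_s': 0.1, 'joints': array([ 8.28531287e+01,  2.05873566e+01,  6.39612516e-01, -1.84601465e-02,
       -7.01354707e+01, -1.65064360e+01]), 'qd': array([-0.0286597 , -0.02875386,  0.14651922,  0.1028037 , -0.02666583,
        0.06090248]), 'joint_torque': array([-2.43378447e-03, -5.84161448e+01,  2.93751973e+01,  7.01556087e+00,
        1.01839556e-02, -4.89221293e-05]), 'tcp_pos': array([0.27067071, 0.61791292, 0.24471827]), 'eef_rot': array([ 1.79915284e+02, -7.00601770e-03, -2.36595874e+01]), 'contact_force': array([-0.28485049,  0.27806962,  0.40437354]), 'moment': array([-0.00674958,  0.02874528,  0.01417759]), 'gripper_force': 0.0, 'gripper_width': 0.08786164969224754}
```

View pics/top0.png

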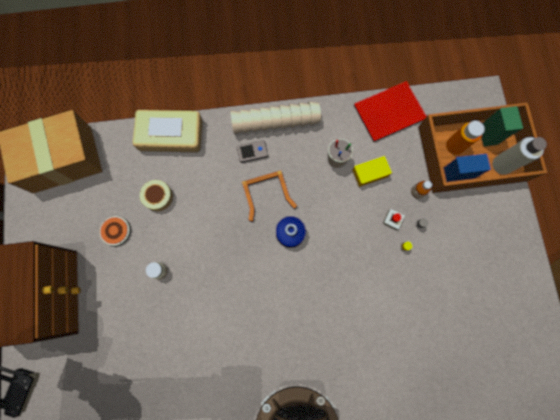

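View pics/scene0.png

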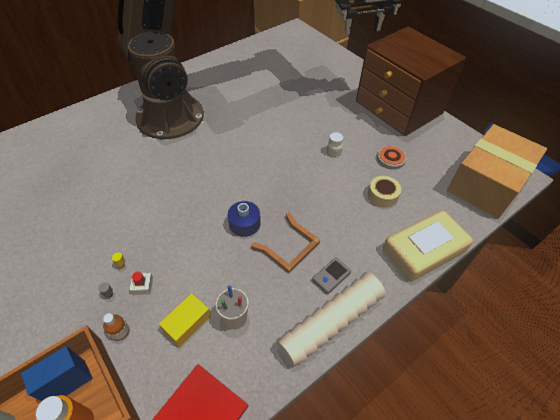

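The top view shows the bottle mouth at about (291,230), the stopper's red head at about (396,218), and the stall with its back at about (263,178), opening down-right. In the scene view, the mouth is at about (243,209) and the red head at about (138,279). Next I'll enlarge and triangulate.

```bash
python3 - <<'E'
from h import *
t=cv2.imread('pics/top0.png');s=cv2.imread('pics/scene0.png')
f=lambda im,x,y,w,h,k:cv2.resize(im[y:y+h,x:x+w],None,fx=k,fy=k,interpolation=cv2.INTER_CUBIC)
A=f(t,235,165,80,90,5);B=f(t,370,190,66,50,6)
C=f(s,215,190,110,90,4)[:, :400];D=f(s,95,245,66,60,6)
o=np.zeros((600,800,3),np.uint8)
# A 400x450 ; B 396x300
A=f(t,235,165,80,60+0,5)
A=f(t,238,165,80,75,4.0);B=f(t,370,195,66,75,4);C=f(s,220,195,105,75,4);D=f(s,95,245,66,75,4)
o[:300,:320]=A;o[:300,400:664]=B;o[300:,:400]=C[:,:400];o[300:,400:664]=D
cv2.imwrite('pics/z1.png',o)
E
```

```text
(no output)
```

View pics/z1.png

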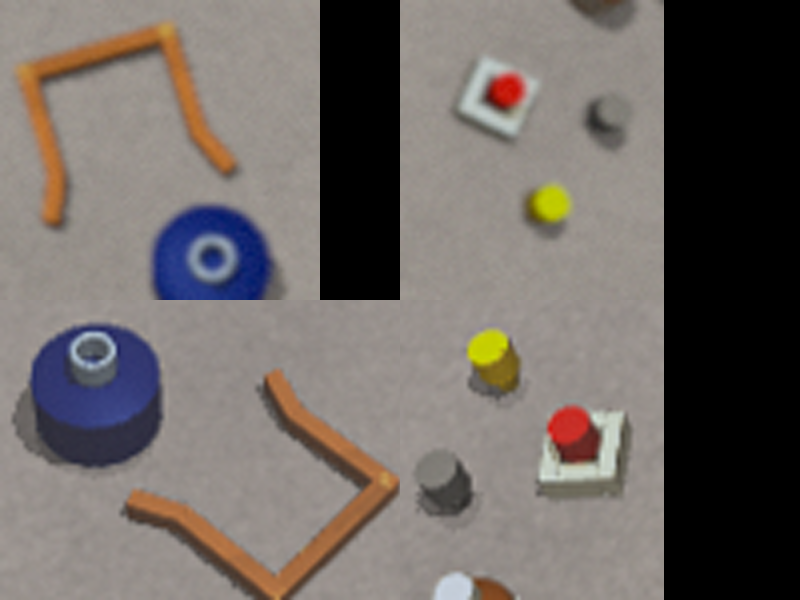

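The enlargement gives these pixels: top view has the mouth at (290.6,229.1), the red head's top at (396.6,217.1) and the stall corners at (244.4,182.6) and (279.6,172.6). In the scene view they are the mouth (242.9,207.1), head top (137.1,276.1) and corners (316.1,240.1) and (288.9,266.4).

```bash
cat >> h.py <<'E'
def cam(c):
    K=c['camera_matrix']
    if c.get('R') is not None: return K,np.array(c['R']),np.array(c['t'])
    from scipy.spatial.transform import Rotation as Ro
    T=np.eye(4);T[:3,:3]=Ro.from_euler('xyz',c['s']['eef_rot'],degrees=True).as_matrix();T[:3,3]=c['s']['tcp_pos']
    M=np.linalg.inv(T@c['mount']); return K,M[:3,:3],M[:3,3]
def ray(c,p):
    K,R,t=cam(c); d=R.T@np.linalg.inv(K)@np.array([p[0],p[1],1.]); return -R.T@t,d
def tri(*cp):
    A=np.zeros((3,3));b=np.zeros(3);L=[]
    for c,p in cp:
        o,d=ray(c,p);d=d/np.linalg.norm(d);P=np.eye(3)-np.outer(d,d);A+=P;b+=P@o;L.append((P,o))
    x=np.linalg.solve(A,b); return x.round(4),[round(1e3*float(np.linalg.norm(P@(x-o))),1) for P,o in L]
def onz(c,p,z): o,d=ray(c,p); return (o+d*(z-o[2])/d[2]).round(4)
def proj(c,X): K,R,t=cam(c); q=K@(R@np.array(X)+t); return (q[:2]/q[2]).round(1)
def ld(f): return pickle.load(open('pics/'+f+'.pkl','rb'))
E
python3 - <<'E'
from h import *
t,s=ld('top0'),ld('scene0')
print('mouth',tri((t,(290.6,229.1)),(s,(242.9,207.1))))
print('head',tri((t,(396.6,217.1)),(s,(137.1,276.1))))
for n,a,b in [('c+y',(244.4,182.6),(316.1,240.1)),('c-y',(279.6,172.6),(288.9,266.4)),('b+y',(252.6,208.4),(292.9,223.4)),('b-y',(286.9,197.6),(264.6,248.9))]:
    print(n,onz(t,a,.018),onz(s,b,.018),tri((t,a),(s,b)))
w=ld('wrist0')
print([proj(w,X) for X in [(0.25,.6,0),(.4,.0,0)]])
E
```

```text
mouth (array([ 0.5413, -0.0532,  0.0768]), [0.5, 0.5])
head (array([ 0.5419, -0.3643,  0.0477]), [0.3, 0.3])
c+y [0.7094 0.0626 0.018 ] [0.7112 0.0628 0.018 ] (array([0.7102, 0.0632, 0.0162]), [0.6, 0.6])
c-y [ 0.7272 -0.0473  0.018 ] [ 0.7298 -0.0443  0.018 ] (array([ 0.7285, -0.0457,  0.0171]), [1.9, 1.9])
b+y [0.6267 0.0471 0.018 ] [0.6314 0.0476 0.018 ] (array([0.6285, 0.0484, 0.0136]), [1.4, 1.4])
b-y [ 0.6467 -0.059   0.018 ] [ 0.6506 -0.0628  0.018 ] (array([ 0.6478, -0.06  ,  0.0119]), [0.8, 0.8])
[array([296.4, 186.7]), array([ 818.4, -202.2])]
```

Emit:
arm_command(
  travel=[
    [0.1, -0.1, 0],
    [0.2, -0.25, 0],
    [0.3, -0.4, 0],
    [0.38, -0.55, 0],
    [0.44, -0.65, 0],
    [0.48, -0.75, 0],
    [0.5, -0.85, 0],
    [0.5, -0.95, 0],
    [0.5, -1, 0],
    [0.5, -1, 0],
    [0.5, -1, 0],
  ],
  delta_rot=[
    [0, 0, -0.1],
    [0, 0, -0.2],
    [0, 0, -0.3],
    [0, 0, -0.4],
    [0, 0, -0.5],
    [0, 0, -0.6],
    [0, 0, -0.7],
    [0, 0, -0.7],
    [0, 0, -0.7],
    [0, 0, -0.7],
    [0, 0, -0.7],
  ],
)

```text
time_s: 1.52
tcp_pos: [0.5209, 0.1178, 0.2456]
eef_rot: [-180.0, 0.0, -86.7]
contact_force: [0.4, -0.3, -0.2]
gripper_width: 0.0876
gripper_force: 0.0
```

Emit:
arm_command(
  travel=[
    [0.08, -0.1, 0],
    [0.16, -0.2, 0],
    [0.18, -0.24, 0],
    [0.18, -0.24, 0],
    [0.18, -0.24, 0],
  ],
  delta_rot=[
    [0, 0, 0],
    [0, 0, 0],
    [0, 0, 0],
    [0, 0, 0],
    [0, 0, 0],
  ],
)

```text
time_s: 2.15
tcp_pos: [0.6107, -0.0004, 0.2452]
eef_rot: [180.0, 0.0, -86.6]
contact_force: [-0.3, 0.8, -0.5]
gripper_width: 0.0881
gripper_force: 0.0
```

```bash
python3 - <<'E'
from h import *
c=cap('wrist','w1'); print(c['s']['tcp_pos'],c['s']['eef_rot'])
for n,X in dict(mouth=(.5413,-.0532,.078),bot=(.5413,-.0532,0),cy=(.7102,.0632,.018),cm=(.7285,-.0457,.018),by=(.6285,.0484,.018),bm=(.648,-.061,.018)).items(): print(n,proj(c,X))
E
```

```text
[ 6.10674716e-01 -3.86842398e-04  2.45194479e-01] [ 1.79966939e+02  5.23838920e-03 -8.65904385e+01]
mouth [349.  146.9]
bot [335.  140.6]
cy [198.5 224.8]
cm [181.5 138.8]
by [261.6 217.5]
bm [249.1 129.7]
```

View pics/w1.png

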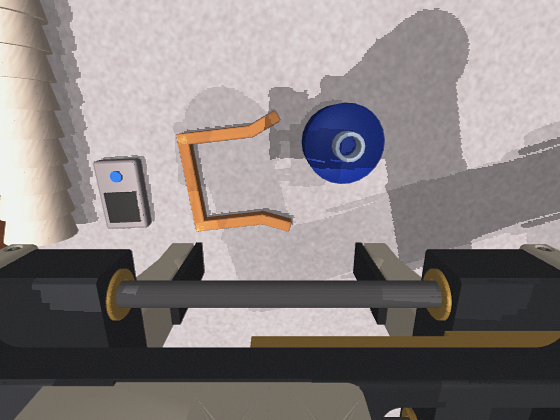

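The wrist view shows the mouth at (350,146.5), stall corners at (201,225) and (184,138), and bends at (264,215) and (254,132). All of these agree with the predictions to within a few pixels. I'll refine on these and go on to the stopper.

```bash
python3 - <<'E'
from h import *
c,t,s=ld('w1'),ld('top0'),ld('scene0')
print('mouth',onz(c,(350,146.5),.078),tri((c,(350,146.5)),(t,(290.6,229.1)),(s,(242.9,207.1))))
P=[onz(c,p,.018)[:2] for p in [(201,224.5),(184,138),(264,215),(254,132)]]
print(P); 
a,b=P[0],P[1]; d=a-b; L=np.hypot(*d); y=d/L; x=np.array([y[1],-y[0]])
print(L,np.degrees(np.arctan2(x[1],x[0])),(a+b)/2-.052*x)
for p in [(340,150)]: print('cup',onz(t,p,.12))
print('amber',onz(t,(424,186),.08))
for n,p in [('grey',(399+22.6+0,195+28)),('yel',(407.5,245.5))]: print(n,onz(t,p,.03))
E
```

```text
mouth [ 0.5404 -0.0536  0.078 ] (array([ 0.5409, -0.0533,  0.077 ]), [0.8, 0.4, 0.8])
[array([0.707 , 0.0626]), array([ 0.7255, -0.0468]), array([0.6255, 0.0447]), array([ 0.6421, -0.0587])]
0.1109531883273302 9.598154294967657 [ 0.66497793 -0.00077032]
cup [ 0.7398 -0.2192  0.12  ]
amber [ 0.616  -0.4488  0.08  ]
grey [ 0.5179 -0.4398  0.03  ]
yel [ 0.458  -0.3858  0.03  ]
```

Emit:
arm_command(
  travel=[
    [0, -0.1, 0],
    [0, -0.22, 0],
    [0, -0.34, 0],
    [0, -0.44, 0],
    [0, -0.5, 0],
    [-0.06, -0.54, 0],
    [-0.06, -0.54, 0],
    [-0.06, -0.54, 0],
  ],
  delta_rot=[
    [0, 0, -0.1],
    [0, 0, -0.2],
    [0, 0, -0.3],
    [0, 0, -0.4],
    [0, 0, -0.5],
    [0, 0, -0.54],
    [0, 0, -0.54],
    [0, 0, -0.54],
  ],
)

```text
time_s: 3.2
tcp_pos: [0.5813, -0.2707, 0.2461]
eef_rot: [-180.0, 0.0, -135.2]
contact_force: [-0.0, -0.5, 0.7]
gripper_width: 0.0874
gripper_force: 0.0
```

```bash
python3 - <<'E'
from h import *
c=cap('wrist','w2'); print(c['s']['tcp_pos'],c['s']['eef_rot'])
print(proj(c,(.5419,-.3643,.052)))
E
```

```text
[ 0.5812792  -0.27066456  0.24612171] [-1.79955188e+02  4.02962039e-02 -1.35152634e+02]
[241.3 101.1]
```

View pics/w2.png

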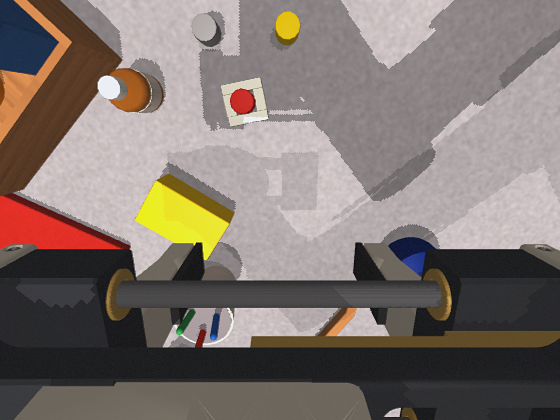

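The stopper's red head is at (242,101), matching the predicted (241,101). Descending on it.

Emit:
arm_command(
  travel=[
    [-0.04, -0.1, 0],
    [-0.08, -0.187, 0],
    [-0.08, -0.187, -0.08],
    [-0.08, -0.187, -0.16],
    [-0.08, -0.187, -0.24],
    [-0.08, -0.187, -0.28],
    [-0.08, -0.187, -0.31],
    [-0.08, -0.187, -0.34],
    [-0.08, -0.187, -0.37],
    [-0.08, -0.187, -0.392],
    [-0.08, -0.187, -0.392],
    [-0.08, -0.187, -0.392],
  ],
  delta_rot=[
    [0, 0, 0],
    [0, 0, 0],
    [0, 0, 0],
    [0, 0, 0],
    [0, 0, 0],
    [0, 0, 0],
    [0, 0, 0],
    [0, 0, 0],
    [0, 0, 0],
    [0, 0, 0],
    [0, 0, 0],
    [0, 0, 0],
  ],
  grip=0.65,
  newtons=12,
)

```text
time_s: 4.75
tcp_pos: [0.5411, -0.3655, 0.05]
eef_rot: [-180.0, 0.0, -135.2]
contact_force: [-0.3, 0.3, 1.0]
gripper_width: 0.0569
gripper_force: 0.0
```

Emit:
arm_command(
  travel=[
    [0, 0, 0],
    [0, 0, 0],
    [0, 0, 0],
    [0, 0, 0],
    [0, 0, 0],
    [0, 0, 0],
    [0, 0, 0],
    [0, 0, 0],
  ],
  delta_rot=[
    [0, 0, 0],
    [0, 0, 0],
    [0, 0, 0],
    [0, 0, 0],
    [0, 0, 0],
    [0, 0, 0],
    [0, 0, 0],
    [0, 0, 0],
  ],
  grip=0.1,
  newtons=12,
)

```text
time_s: 5.75
tcp_pos: [0.5409, -0.3652, 0.0497]
eef_rot: [-180.0, 0.0, -135.3]
contact_force: [-0.2, 0.2, 2.8]
gripper_width: 0.0259
gripper_force: 12.0
```

Emit:
arm_command(
  travel=[
    [0, 0, 0.03],
    [0, 0, 0.08],
    [0, 0, 0.14],
    [0, 0, 0.2],
    [0, 0.05, 0.26],
    [0, 0.12, 0.3],
    [0, 0.2, 0.3],
    [0, 0.28, 0.3],
    [0, 0.36, 0.3],
    [0, 0.44, 0.3],
    [0, 0.52, 0.3],
    [0, 0.59, 0.3],
    [0, 0.624, 0.3],
    [0, 0.624, 0.3],
    [0, 0.624, 0.3],
    [0, 0.624, 0.3],
  ],
  delta_rot=[
    [0, 0, 0],
    [0, 0, 0],
    [0, 0, 0],
    [0, 0, 0],
    [0, 0, 0],
    [0, 0, 0],
    [0, 0, 0],
    [0, 0, 0],
    [0, 0, 0],
    [0, 0, 0],
    [0, 0, 0],
    [0, 0, 0],
    [0, 0, 0],
    [0, 0, 0],
    [0, 0, 0],
    [0, 0, 0],
  ],
)

```text
time_s: 7.75
tcp_pos: [0.5407, -0.0541, 0.1996]
eef_rot: [180.0, -0.0, -135.3]
contact_force: [0.4, -0.2, -0.3]
gripper_width: 0.0257
gripper_force: 12.0
```

```bash
python3 - <<'E'
from h import *
from scipy.spatial.transform import Rotation as Ro
c=cap('wrist','w3'); t=cap('top','t3'); s=cap('scene','s3'); p=c['s']['tcp_pos'];print(p,c['s']['eef_rot'],c['s']['gripper_width'])
for n,dz in(('tip',-.044),('sh',-.026)): print(n,[proj(k,p+[0,0,dz]) for k in(c,t,s)])
print('mouth',[proj(k,(.5409,-.0533,.078)) for k in(c,t,s)])
f=lambda im,x,y,w,h,k:cv2.resize(im[y:y+h,x:x+w,::-1],None,fx=k,fy=k,interpolation=cv2.INTER_CUBIC)
o=np.zeros((600,800,3),np.uint8)
o[:,:480]=f(c['img'],200,130,120,150,4)
u,v=proj(s,p+[0,0,-.044]).astype(int); print(u,v)
o[:300,480:800]=f(s['img'],u-40,v-20,80,75,4)
u,v=proj(t,p+[0,0,-.044]).astype(int); print(u,v)
o[300:,480:800]=f(t['img'],u-40,v-37,80,75,4)
cv2.imwrite('pics/z3.png',o)
E
```

```text
[ 0.54072178 -0.05408566  0.1995548 ] [ 1.79995998e+02 -1.24900108e-02 -1.35316902e+02] 0.025717078281344626
tip [array([277.5, 241. ]), array([291.9, 224.3]), array([240.3, 187.8])]
sh [array([277.5, 252.9]), array([292.2, 223.1]), array([239.8, 183. ])]
mouth [array([278.3, 207.5]), array([290.5, 229.1]), array([242.6, 206.8])]
240 187
291 224
```

View pics/z3.png

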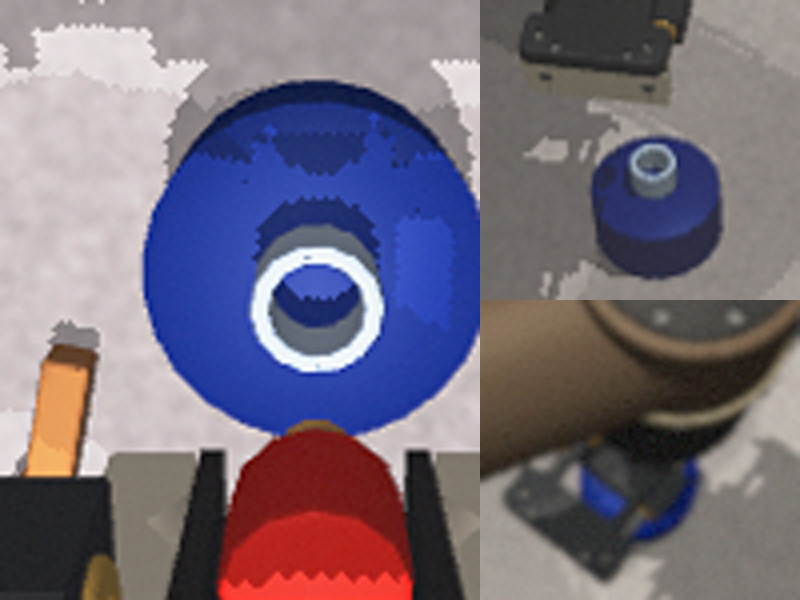

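Wrist crop: the mouth centre is at (278.9,207.1). The held stopper is centred at column ~278.6, with its shoulder's front edge at row ~237.1, the head top's front edge at ~258.4 and the tip's front edge at ~234.6.

```bash
python3 - <<'E'
from h import *
from scipy.spatial.transform import Rotation as Ro
c=ld('w3');p=c['s']['tcp_pos'];R=Ro.from_euler('xyz',c['s']['eef_rot'],degrees=True).as_matrix()
print('toolx',R[:,0],'tooly',R[:,1])
for d in(-.004,-.002,0,.002,.004):
    print(d,[proj(c,p+R@np.array([d+rr,0,z])) for rr,z in((.013,.026),(.013,-.002),(.0065,.044))])
m=onz(c,(278.9,207.1),.078); print(m,R.T@(m-p))
E
```

```text
toolx [-7.11006928e-01 -7.03184969e-01  2.17991811e-04] tooly [-7.03184973e-01  7.11006954e-01  6.98410678e-05]
-0.004 [array([277.4, 239.2]), array([277.3, 261.1]), array([277.5, 237.5])]
-0.002 [array([277.4, 236.1]), array([277.3, 257.5]), array([277.5, 234.7])]
0 [array([277.4, 233. ]), array([277.3, 253.9]), array([277.5, 231.9])]
0.002 [array([277.4, 229.8]), array([277.3, 250.3]), array([277.5, 229. ])]
0.004 [array([277.4, 226.7]), array([277.2, 246.6]), array([277.5, 226.2])]
[ 0.5402 -0.0532  0.078 ] [-0.00027829  0.00098813  0.12155482]
```

Emit:
arm_command(
  travel=[
    [-0.003, -0.002, -0.03],
    [-0.003, -0.002, -0.06],
    [-0.003, -0.002, -0.09],
    [-0.003, -0.002, -0.11],
    [-0.003, -0.002, -0.125],
    [-0.003, -0.002, -0.14],
    [-0.003, -0.002, -0.15],
    [-0.003, -0.002, -0.16],
    [-0.003, -0.002, -0.165],
    [-0.003, -0.002, -0.165],
  ],
  delta_rot=[
    [0, 0, 0],
    [0, 0, 0],
    [0, 0, 0],
    [0, 0, 0],
    [0, 0, 0],
    [0, 0, 0],
    [0, 0, 0],
    [0, 0, 0],
    [0, 0, 0],
    [0, 0, 0],
  ],
)

```text
time_s: 9.15
tcp_pos: [0.5393, -0.0542, 0.117]
eef_rot: [180.0, -0.0, -135.3]
contact_force: [-0.3, 0.5, 0.9]
gripper_width: 0.0257
gripper_force: 12.0
```

```bash
python3 - <<'E'
from h import *
c=cap('wrist','w4'); s=cap('scene','s4'); print(c['s']['tcp_pos'],c['s']['contact_force'])
f=lambda im,x,y,w,h,k:cv2.resize(im[y:y+h,x:x+w,::-1],None,fx=k,fy=k,interpolation=cv2.INTER_CUBIC)
o=np.zeros((600,800,3),np.uint8)
o[:,:480]=f(c['img'],220,150,120,150,4)
o[:300,480:800]=f(s['img'],200,165,80,75,4)
cv2.imwrite('pics/z4.png',o)
E
```

```text
[ 0.53927826 -0.05424269  0.11698227] [-0.27990122  0.45051162  0.88216255]
```

View pics/z4.png

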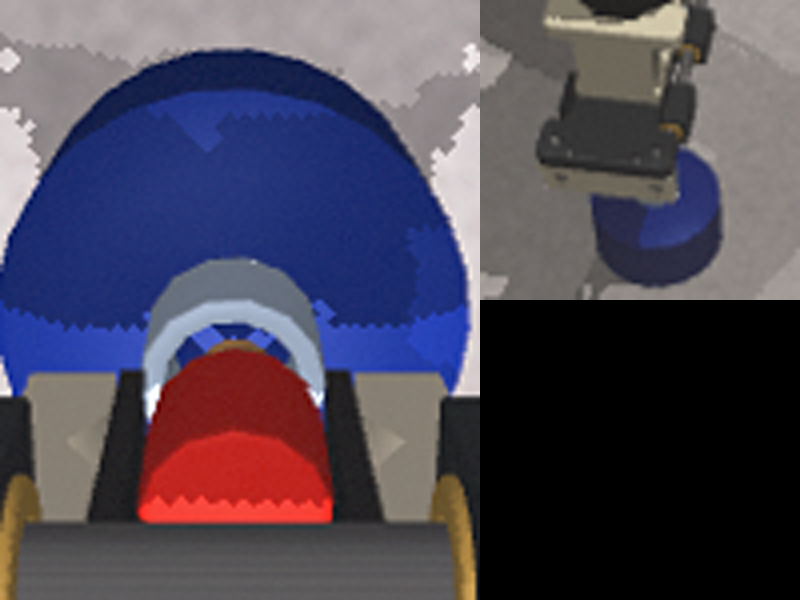

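The tip is inside the ring and centred (both at crop column ~236), with no force. Lowering the rest.

Emit:
arm_command(
  travel=[
    [0, 0, -0.003],
    [0, 0, -0.006],
    [0, 0, -0.009],
    [0, 0, -0.012],
    [0, 0, -0.015],
    [0, 0, -0.018],
    [0, 0, -0.021],
    [0, 0, -0.023],
    [0, 0, -0.025],
    [0, 0, -0.025],
  ],
  delta_rot=[
    [0, 0, 0],
    [0, 0, 0],
    [0, 0, 0],
    [0, 0, 0],
    [0, 0, 0],
    [0, 0, 0],
    [0, 0, 0],
    [0, 0, 0],
    [0, 0, 0],
    [0, 0, 0],
  ],
)

```text
time_s: 10.5
tcp_pos: [0.5392, -0.0542, 0.1045]
eef_rot: [180.0, -0.0, -135.3]
contact_force: [1.5, 0.4, 0.5]
gripper_width: 0.0257
gripper_force: 12.0
```

Emit:
arm_command(
  travel=[
    [0, 0, -0.001],
    [0, 0, -0.002],
    [0, 0, -0.003],
    [0, 0, -0.003],
    [0, 0, -0.003],
  ],
  delta_rot=[
    [0, 0, 0],
    [0, 0, 0],
    [0, 0, 0],
    [0, 0, 0],
    [0, 0, 0],
  ],
)

```text
time_s: 11.12
tcp_pos: [0.5394, -0.0542, 0.1036]
eef_rot: [-180.0, 0.0, -135.2]
contact_force: [-1.6, 1.3, 5.3]
gripper_width: 0.0255
gripper_force: 12.0
```

Contact at the expected height, so it is seated. Releasing.

Emit:
arm_command(
  travel=[
    [0, 0, 0],
    [0, 0, 0],
    [0, 0, 0],
    [0, 0, 0],
    [0, 0, 0],
    [0, 0, 0],
    [0, 0, 0.05],
    [0, 0, 0.1],
    [0, 0, 0.15],
    [0, 0, 0.15],
  ],
  delta_rot=[
    [0, 0, 0],
    [0, 0, 0],
    [0, 0, 0],
    [0, 0, 0],
    [0, 0, 0],
    [0, 0, 0],
    [0, 0, 0],
    [0, 0, 0],
    [0, 0, 0],
    [0, 0, 0],
  ],
  grip=0.8,
)

```text
time_s: 12.38
tcp_pos: [0.5405, -0.0541, 0.1801]
eef_rot: [-179.9, 0.2, -135.2]
contact_force: [-0.2, 0.1, -0.5]
gripper_width: 0.07
gripper_force: 0.0
```

```bash
python3 - <<'E'
from h import *
c=cap('wrist','w5'); s=cap('scene','s5'); print(c['s']['tcp_pos'],c['s']['contact_force'])
for X in [(.5407,-.0533,z) for z in(.106,.078,0)]: print([proj(k,X) for k in(c,s)])
f=lambda im,x,y,w,h,k:cv2.resize(im[y:y+h,x:x+w,::-1],None,fx=k,fy=k,interpolation=cv2.INTER_CUBIC)
o=np.zeros((600,800,3),np.uint8)
o[:,:480]=f(c['img'],220,150,120,150,4)
o[:300,480:800]=f(s['img'],200,165,80,75,4)
cv2.imwrite('pics/z5.png',o)
E
```

```text
[ 0.54050693 -0.05405038  0.18013934] [-0.18332609  0.05322504 -0.45380665]
[array([278.4, 225.5]), array([241.8, 200.1])]
[array([278.5, 213.8]), array([242.5, 206.7])]
[array([278.7, 191.2]), array([244.3, 223.8])]
```

View pics/z5.png

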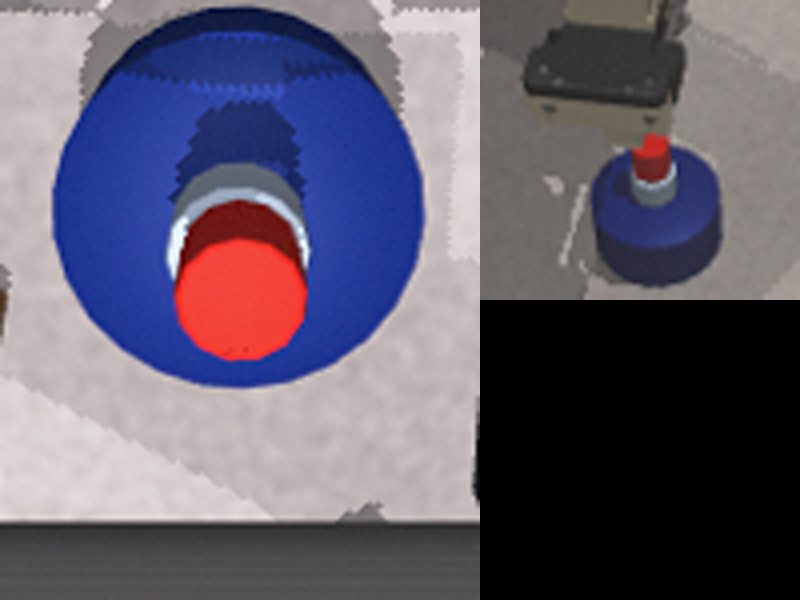

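The stopper is seated upright and flush on the rim, with its head centre at wrist pixel (280,224) against (278,225) predicted. Now I'll turn and grip the neck.

Emit:
arm_command(
  travel=[
    [0, 0, 0],
    [0, 0, 0],
    [0, 0, 0],
    [0, 0, 0],
    [0, 0, 0],
    [0, 0, 0],
    [0, 0.002, -0.03],
    [0, 0.002, -0.06],
    [0, 0.002, -0.09],
    [0, 0.002, -0.12],
    [0, 0.002, -0.15],
    [0, 0.002, -0.17],
    [0, 0.002, -0.185],
    [0, 0.002, -0.195],
    [0, 0.002, -0.202],
    [0, 0.002, -0.202],
  ],
  delta_rot=[
    [0, 0, 0.1],
    [0, 0, 0.2],
    [0, 0, 0.3],
    [0, 0, 0.4],
    [0, 0, 0.5],
    [0, 0, 0.61],
    [0, 0, 0.61],
    [0, 0, 0.61],
    [0, 0, 0.61],
    [0, 0, 0.61],
    [0, 0, 0.61],
    [0, 0, 0.61],
    [0, 0, 0.61],
    [0, 0, 0.61],
    [0, 0, 0.61],
    [0, 0, 0.61],
  ],
)

```text
time_s: 14.48
tcp_pos: [0.5393, -0.0532, 0.0771]
eef_rot: [-180.0, -0.0, -80.4]
contact_force: [0.6, 0.4, -0.4]
gripper_width: 0.0703
gripper_force: 0.0
```

Emit:
arm_command(
  travel=[
    [0, 0, 0],
    [0, 0, 0],
    [0, 0, 0],
    [0, 0, 0],
    [0, 0, 0],
    [0, 0, 0],
    [0, 0, 0],
    [0, 0, 0],
    [0, 0, 0],
    [0, 0, 0],
  ],
  delta_rot=[
    [0, 0, 0],
    [0, 0, 0],
    [0, 0, 0],
    [0, 0, 0],
    [0, 0, 0],
    [0, 0, 0],
    [0, 0, 0],
    [0, 0, 0],
    [0, 0, 0],
    [0, 0, 0],
  ],
  grip=0.2,
  newtons=10,
)

```text
time_s: 15.72
tcp_pos: [0.5396, -0.0532, 0.0772]
eef_rot: [-180.0, -0.0, -80.3]
contact_force: [2.5, 0.3, 1.0]
gripper_width: 0.031
gripper_force: 10.0
```

Emit:
arm_command(
  travel=[
    [0.01, 0.013, 0],
    [0.024, 0.03, 0],
    [0.04, 0.052, 0],
    [0.056, 0.072, 0],
    [0.07, 0.074, 0],
    [0.085, 0.077, 0],
    [0.1, 0.079, 0],
    [0.115, 0.082, 0],
    [0.13, 0.084, 0],
    [0.145, 0.087, 0],
    [0.16, 0.09, 0],
    [0.175, 0.092, 0],
    [0.19, 0.095, 0],
    [0.205, 0.097, 0],
    [0.22, 0.1, 0],
    [0.23, 0.101, 0],
    [0.238, 0.103, 0],
    [0.242, 0.103, 0],
    [0.242, 0.103, 0],
  ],
  delta_rot=[
    [0, 0, 0],
    [0, 0, 0],
    [0, 0, 0],
    [0, 0, 0],
    [0, 0, 0],
    [0, 0, 0],
    [0, 0, 0],
    [0, 0, 0],
    [0, 0, 0],
    [0, 0, 0],
    [0, 0, 0],
    [0, 0, 0],
    [0, 0, 0],
    [0, 0, 0],
    [0, 0, 0],
    [0, 0, 0],
    [0, 0, 0],
    [0, 0, 0],
    [0, 0, 0],
  ],
)

```text
time_s: 18.1
tcp_pos: [0.6586, -0.0021, 0.0771]
eef_rot: [179.8, -0.0, -80.4]
contact_force: [-4.6, -1.1, 7.3]
gripper_width: 0.0307
gripper_force: 10.0
```

Emit:
arm_command(
  travel=[
    [0.002, 0, 0],
    [0.004, 0.001, 0],
    [0.006, 0.001, 0],
    [0.008, 0.001, 0],
    [0.008, 0.001, 0],
    [0.008, 0.001, 0],
  ],
  delta_rot=[
    [0, 0, 0],
    [0, 0, 0],
    [0, 0, 0],
    [0, 0, 0],
    [0, 0, 0],
    [0, 0, 0],
  ],
)

```text
time_s: 18.85
tcp_pos: [0.6624, -0.0016, 0.0771]
eef_rot: [179.8, -0.0, -80.4]
contact_force: [-5.8, -0.4, 8.0]
gripper_width: 0.0307
gripper_force: 10.0
```

Emit:
arm_command(
  travel=[
    [0.002, 0, 0],
    [0.004, 0.001, 0],
    [0.006, 0.001, 0],
    [0.006, 0.001, 0],
    [0.006, 0.001, 0],
  ],
  delta_rot=[
    [0, 0, 0],
    [0, 0, 0],
    [0, 0, 0],
    [0, 0, 0],
    [0, 0, 0],
  ],
)

```text
time_s: 19.48
tcp_pos: [0.6654, -0.0011, 0.0771]
eef_rot: [179.8, -0.0, -80.4]
contact_force: [-5.6, -1.1, 7.6]
gripper_width: 0.0309
gripper_force: 10.0
```

Emit:
arm_command(
  travel=[
    [0.002, 0, 0],
    [0.004, 0.001, 0],
    [0.004, 0.001, 0],
    [0.004, 0.001, 0],
  ],
  delta_rot=[
    [0, 0, 0],
    [0, 0, 0],
    [0, 0, 0],
    [0, 0, 0],
  ],
)

```text
time_s: 19.98
tcp_pos: [0.6675, -0.0007, 0.0771]
eef_rot: [179.8, -0.0, -80.4]
contact_force: [-4.6, -1.4, 7.6]
gripper_width: 0.0305
gripper_force: 10.0
```

Emit:
arm_command(
  travel=[
    [0.002, 0, 0],
    [0.004, 0.001, 0],
    [0.004, 0.001, 0],
    [0.004, 0.001, 0],
  ],
  delta_rot=[
    [0, 0, 0],
    [0, 0, 0],
    [0, 0, 0],
    [0, 0, 0],
  ],
)

```text
time_s: 20.48
tcp_pos: [0.6695, -0.0003, 0.0771]
eef_rot: [179.8, -0.0, -80.4]
contact_force: [-5.4, -2.1, 8.0]
gripper_width: 0.0308
gripper_force: 10.0
```

Emit:
arm_command(
  travel=[
    [0.002, 0, 0],
    [0.004, 0.001, 0],
    [0.004, 0.001, 0],
    [0.004, 0.001, 0],
  ],
  delta_rot=[
    [0, 0, 0],
    [0, 0, 0],
    [0, 0, 0],
    [0, 0, 0],
  ],
)

```text
time_s: 20.98
tcp_pos: [0.6701, -0.0001, 0.0771]
eef_rot: [179.6, -0.0, -80.4]
contact_force: [-9.6, -2.3, 11.1]
gripper_width: 0.0307
gripper_force: 10.0
```

The force jumped and the motion stopped, so the bottle is at the back. I'll ease off, open and rise.

Emit:
arm_command(
  travel=[
    [-0.002, 0, 0],
    [-0.002, 0, 0],
    [-0.002, 0, 0],
  ],
  delta_rot=[
    [0, 0, 0],
    [0, 0, 0],
    [0, 0, 0],
  ],
)

```text
time_s: 21.35
tcp_pos: [0.6699, -0.0001, 0.0771]
eef_rot: [179.7, -0.0, -80.4]
contact_force: [-5.7, -2.6, 8.3]
gripper_width: 0.0309
gripper_force: 10.0
```

Emit:
arm_command(
  travel=[
    [0, 0, 0],
    [0, 0, 0],
    [0, 0, 0],
    [0, 0, 0],
    [0, 0, 0],
    [0, 0, 0],
    [0, 0, 0.04],
    [0, 0, 0.1],
    [0, 0, 0.18],
    [0, 0, 0.26],
    [0, 0, 0.3],
    [0, 0, 0.3],
    [0, 0, 0.3],
  ],
  delta_rot=[
    [0, 0, 0],
    [0, 0, 0],
    [0, 0, 0],
    [0, 0, 0],
    [0, 0, 0],
    [0, 0, 0],
    [0, 0, 0],
    [0, 0, 0],
    [0, 0, 0],
    [0, 0, 0],
    [0, 0, 0],
    [0, 0, 0],
    [0, 0, 0],
  ],
  grip=0.8,
)

```text
time_s: 22.98
tcp_pos: [0.6718, 0.0008, 0.2261]
eef_rot: [179.9, 0.0, -80.4]
contact_force: [-0.3, -0.9, -0.4]
gripper_width: 0.0699
gripper_force: 0.0
```

```bash
python3 - <<'E'
from h import *
c=cap('wrist','w6'); s=cap('scene','s6'); print(c['s']['tcp_pos'],c['s']['contact_force'])
for X in [(.668,-.0003,z) for z in(.106,.078,0)]: print([proj(k,X) for k in(c,s)])
f=lambda im,x,y,w,h,k:cv2.resize(im[y:y+h,x:x+w,::-1],None,fx=k,fy=k,interpolation=cv2.INTER_CUBIC)
o=np.zeros((600,800,3),np.uint8)
o[:,:480]=f(c['img'],200,110,160,200,3)
o[:300,480:800]=f(s['img'],250,190,80,75,4)
cv2.imwrite('pics/z6.png',o)
E
```

```text
[0.67177288 0.00077745 0.22612317] [-0.30029696 -0.854144   -0.37391336]
[array([281.6, 206. ]), array([288.4, 222. ])]
[array([281.2, 197.8]), array([288.1, 228.4])]
[array([280.5, 181.2]), array([287.3, 244.9])]
```

View pics/z6.png

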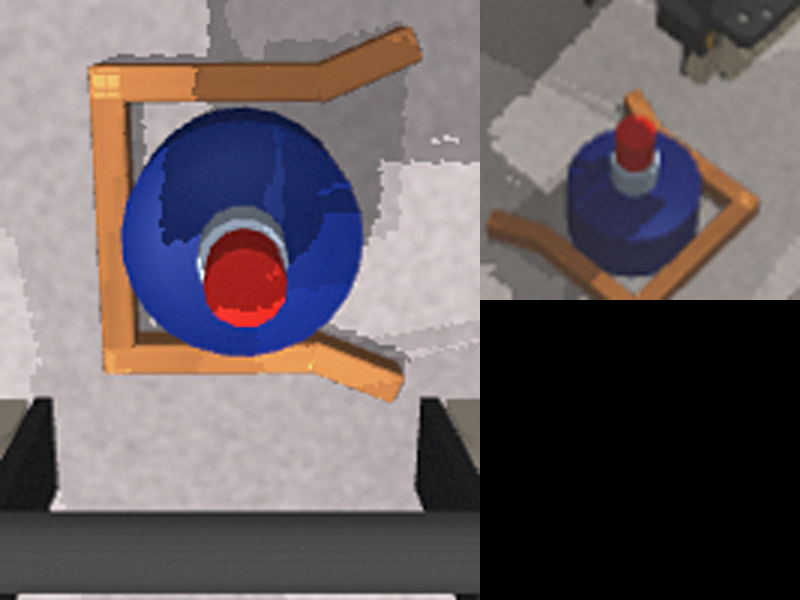

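The closed bottle stands inside the stall, against the back bar, with its head centre at about (281.7,204.8) as predicted for (0.668, 0). I'll do a numeric check with the stall corners at (235.3,137) and (240.3,229).

```bash
python3 - <<'E'
from h import *
c=ld('w6')
a,b=[onz(c,p,.018)[:2] for p in [(240.3,229),(235.3,137)]]
d=a-b; L=np.hypot(*d); y=d/L; x=np.array([y[1],-y[0]]); o=(a+b)/2-.052*x
h=onz(c,(281.7,204.8),.106)[:2]; q=h-o
print(L,np.degrees(np.arctan2(x[1],x[0])),o,h,q@x,q@y)
E
```

```text
0.1116245940642115 10.373711555211845 [ 6.66799982e-01 -3.63527892e-04] [ 0.6681 -0.0014] 0.0010921328974229099 -0.0012536215802003607
```

```bash
python3 -c "
from plant import close_job; print(close_job())"
```

```text
the job is handed in; nothing more can be done
None
```

The job is handed in (no verdict was returned): the stopper is fully home and released, and the closed bottle stands against the back of the stall, measured about 1 mm from its place in x and y, with no bystander touched as far as I could see.

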